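# Charge the cabinet dryer with drying tablets

### The arm

A 6-joint arm with a two-finger parallel gripper is mounted at the origin on a cart in front of the work surface, level with it; the furniture and walls round the work are solid. World frame = base frame: x ahead of the robot, y to its left, z up, the work surface at z = 0. Lengths are in m, angles in rad, forces in N, time in s.
With the tool pointing down it reaches from about 0.35 to 0.85 m from the base axis. Payload 8.1 kg.
Tool frame: the origin (TCP) lies on the centre line of the jaws, within the pads' length; the fingertips stand 17 mm ahead of it and the grasp point (between the pads) lies 2 mm behind it; z points along the fingers, y is the line along which they close (so a half turn about z gives the same grasp; the last joint's range is limited). The gripper opens to 93 mm and grips with 3 to 60 N. Pads are 15 mm wide; open, the fingers measure 128 mm over their backs; the gripper's body (75 mm by 188 mm) begins 65 mm behind the grasp point.
Start: joints at [1.221, 0.13, 1.488, -0, 1.523, -0.085], TCP at [0.157, 0.579, 0.236] pointing down, gripper open.
Joint ranges: [-2.96, 2.96], [-0.89, 2.26], [0.02, 2.5], [-1.34, 4.48], [0, 2.73], [-2.66, 2.66]. Speed limits (rad/s): [2.39, 2.39, 2.79, 3.14, 3.14, 3.14].

### API

Orientations are given as a rotation vector (axis times angle).
In Python, from plant import telemetry, viewer, order gives the robot as it stands.
- The arm moves only by the tool send_rows, never from a script. Its argument "plan" is a list that holds one entry, the list of rows, each a list of 5 numbers: the closure, from -1 (fully open) to 1 (shut), then the shift along the world's x, y, z normalised to -1 to 1, where 1 is 0.2 m, then the turn about the world's z normalised to -1 to 1, where 1 is 60 degrees. A call has 1 to 20 rows; each row is the pose to reach, as a shift and turn from the pose commanded when the call began; what a row does not reach only later rows make up. A row lasts 1/12 s, in which the tool goes at most 41.7 mm and 7.16 degrees, less where a joint would pass 70% of its speed; a pose out of reach is approached as far as the arm can. A call with a number of a shift or a turn outside -1 to 1 is refused whole. A call with a gripper value outside its range is refused whole. The fingers move at their own pace and stop on an object; "force" is the grip in N (left out, the last holds). Time passes only in rows, so rows that repeat a pose let the fingers close. It gives the time, the measured TCP pose, the force, the opening and the grip force at its end, in the units of the state.
- telemetry.read_state(): the state, without advancing time (a new reading comes with each control period).
- viewer.read_camera(name): name is "scene" or "top" or "wrist"; returns (picture, depth): 400x640x3 uint8, blue, green, red; 400x640 float32, m along the optical axis (not along the pixel's ray), 0 where there is no reading.
- viewer.calibration(name): a dict with "camera_matrix" (3x3 intrinsics, pixels), "extrinsics" (4x4, takes a point from camera to world coordinates); the wrist camera has in their place "hand_eye" (4x4, takes a point from camera to tool coordinates, whose origin is the TCP and whose axes are the flange's). Camera axes: x right, y up, looking along -z (the intrinsics and any distortion apply to the point x, -y, -z); pixel columns grow to the right and rows downward; lengths in m; the calibration is good to about 2 mm. A picture is of the moment at which its call begins: read the wrist's pose just before it. calibration takes no time and is no camera call.
- order.close_job(): hands the job in; it is judged then, once.
The state is a dict: "t": time; "q": joint angles; "dq": joint speeds; "joint_torque": joint torques, N m; "tool_pos": TCP position; "orientation": TCP orientation; "force": force on the tool from outside, world axes, zero at the start; "wrist_torque": the same for the moment, N m; "opening": finger opening in m; "gripper_force": force on a finger pad.
Only numpy, scipy, OpenCV 4.12 (cv2) and the standard library are available. Lean on these libraries where they do the work, as an engineer would, in place of code of your own. Each camera call takes 0.05 s, during which the arm holds its last target. There are 200 camera calls.

### The job

Recharge the film cabinet's dryer: pick up the hand shaker by its handle and shake all eight drying tablets out of it evenly over the dryer's open tray, so that at least two lie in each of its three bays and none lies anywhere else. Then stand the shaker back on the table, clear of the dryer, and slide the perforated cover fully shut over the tray. Do not shift or knock over the loupe, the film canisters or the small bottle.

Things in the scene. Friction and masses are not known exactly. Their poses are not given: they have to be found in the camera images.
- shaker: hand shaker, loose, 0.22 kg: a bright steel chute 112 x 51 x 25 mm (x, y, z), hooded over its rear two thirds, with a black strap handle on top (74 mm high in all). Origin: centre of its underside, z up; open mouth at -x, closed back at +x. It stands on the table and holds the eight tablets lying flat in two files of four. Inside 46 mm wide, 16 mm high, floor 6 mm above the underside
- shaker_grip (a point): middle of the shaker's handle bar, which runs along the shaker's x: 76 mm long, 18 mm wide (y), 23 mm high, with 26 mm of free space below it; axes as the shaker's
- shaker_mouth (a point): middle of the edge of the shaker's lip, 66 mm in front (-x) of the grip point and 45 mm below it; axes as the shaker's. The last 24 mm of the floor rise 24 degrees as a lip: tipped mouth down, the first tablets go over it at 20 to 30 degrees, depending on friction, pushed by those behind; each next row needs a little more tilt or a shake, the last about 40
- dryer: cabinet dryer, fixed: a low grey box 136 x 356 x 42.5 mm (x, y, z). Origin: centre of its underside, z up. Its -y half is an open tray (inside 110 x 149 mm in x, y, dark floor at 8 mm, walls to 34 mm) with two ribs along x, 13 mm high, 4 mm thick, that make three bays; the +y half is a closed housing, a dial on its front (-x) face. Rails 42.5 mm high along x = +-56 to 68 mm hold a sliding cover
- tray_middle (a point): above the middle of the tray, at the height of the rails' tops (42 mm above the table); axes as the dryer's
- cover (a joint): how far the perforated aluminium cover is open, in m: 0 shut over the tray (the stop), 0.176 fully open over the housing (the stop); it opens along the dryer's +y; it is stiff with about 1.5 N
- cover_grip (a point): on the cover's black grip tab, 6 mm below its top: the tab is 40 mm long (dryer's x), 14 mm thick (dryer's y) and stands 29 mm above the cover's top, which is 37.5 mm above the table; it is 30 mm to the dryer's +y from the cover's centre, and from tray_middle when shut; axes as the dryer's
- bay1 (a point): middle of the tray's bay next to the housing (dryer's +y), 5.5 mm above its floor; the bay is 110 mm long (dryer's x) and 47 mm wide (dryer's y)
- bay2 (a point): middle of the tray's bay in the middle, 5.5 mm above its floor; the bay is 110 mm long (dryer's x) and 47 mm wide (dryer's y)
- bay3 (a point): middle of the tray's bay at the open end (dryer's -y), 5.5 mm above its floor; the bay is 110 mm long (dryer's x) and 47 mm wide (dryer's y)
- tablet1_middle (a point): centre of drying tablet 1: a plain off-white disc 20 mm across, 11 mm thick, 11 g; z is its axis
- tablet2_middle (a point): centre of drying tablet 2: a plain off-white disc 20 mm across, 11 mm thick, 11 g; z is its axis
- tablet3_middle (a point): centre of drying tablet 3: a plain off-white disc 20 mm across, 11 mm thick, 11 g; z is its axis
- tablet4_middle (a point): centre of drying tablet 4: a plain off-white disc 20 mm across, 11 mm thick, 11 g; z is its axis
- tablet5_middle (a point): centre of drying tablet 5: a plain off-white disc 20 mm across, 11 mm thick, 11 g; z is its axis
- tablet6_middle (a point): centre of drying tablet 6: a plain off-white disc 20 mm across, 11 mm thick, 11 g; z is its axis
- tablet7_middle (a point): centre of drying tablet 7: a plain off-white disc 20 mm across, 11 mm thick, 11 g; z is its axis
- tablet8_middle (a point): centre of drying tablet 8: a plain off-white disc 20 mm across, 11 mm thick, 11 g; z is its axis
- loupe: a black and grey loupe, 47 mm across, 42 mm high; stands upright, loose, a bystander. Origin: centre of its underside
- film_can_a: a film canister with a grey cap, 34 mm across, 51 mm high; stands upright, loose, a bystander. Origin: centre of its underside
- film_can_c: a film canister with an orange cap, 34 mm across, 51 mm high; stands upright, loose, a bystander. Origin: centre of its underside
- bottle_wetting: a small brown bottle with a white screw cap, 43 mm across, 82 mm high; stands upright, loose, a bystander. Origin: centre of its underside

How it is judged:
By the outcome, as a careful person would: the job done as asked, in the order asked, and still so for the second after the job is handed in, with the robot touching nothing.
It also fails if it takes over 72 s, if anything falls off the work surface, if the arm or the gripper's body presses on something with over 40 N, if the wrist force passes 120 N, or if a joint passes its speed limit or range.

## Working session

There is one attempt and no reset: what is moved stays moved. The work goes in short steps, Python scripts to look and compute and a tool call to move; the robot and the scene stay as the last step left them, time stands still between calls to the robot, and variables do not carry over. Pictures are saved under pics/ and viewed, at most 12 in all, crops included, and the job is handed in when it is done.

Besides the shell and the picture viewer there is one more tool, called after "Emit:" as a command line: name --argument value ..., lists and objects as JSON in quotes. send_rows: Moves the arm, as the interface text tells. Scaled input: -1 to 1 covers 0.2 m each way for a shift and 60 degrees each way for a turn. Its arguments: {"type":"object","properties":{"plan":{"type":"array"},"force":{"type":"number"}},"required":["plan"]}

```bash
ls; mkdir -p pics; cat > h.py <<'E'
import numpy as np, cv2
from plant import telemetry, viewer, order
def cam(n):
    c=viewer.calibration(n); s=telemetry.read_state(); p,d=viewer.read_camera(n)
    K=np.array(c['camera_matrix'])
    if 'extrinsics' in c: T=np.array(c['extrinsics'])
    else:
        W=np.eye(4); W[:3,:3]=cv2.Rodrigues(np.array(s['orientation'],float))[0]; W[:3,3]=s['tool_pos']; T=W@np.array(c['hand_eye'])
    return p,d,K,T,c
def grid(d,K,T):
    v,u=np.mgrid[:d.shape[0],:d.shape[1]]
    x=(u-K[0,2])/K[0,0]*d; y=(v-K[1,2])/K[1,1]*d
    P=np.stack([x,-y,-d],-1)@T[:3,:3].T+T[:3,3]; P[d==0]=np.nan
    return P
E
python3 - <<'E'
from h import *
print(telemetry.read_state())
for n in('scene','top','wrist'):
    p,d,K,T,c=cam(n); cv2.imwrite(f'pics/{n}0.png',p); np.savez(f'{n}0.npz',p=p,d=d,K=K,T=T)
    print(n,{k:np.round(v,3).tolist() for k,v in c.items()})
E
```

```text
pics
{'t': 0.0, 'q': array([ 1.22056468e+00,  1.31158733e-01,  1.48925331e+00,  1.14728507e-05,
        1.52299250e+00, -8.54060919e-02]), 'dq': array([ 9.57777266e-04, -1.83686424e-03,  5.39851532e-05, -2.54835964e-04,
        1.68580268e-04,  7.05436955e-04]), 'joint_torque': array([-3.09824587e-03, -5.59863746e+01, -4.91739964e+01,  7.64266681e-02,
        3.58397292e-02, -6.55502140e-05]), 'tool_pos': array([0.15684123, 0.57859264, 0.23460313]), 'orientation': array([-4.14720014e-01, -3.11369133e+00,  2.77461442e-03]), 'force': array([ 1.11385297,  1.334409  , -0.85599162]), 'wrist_torque': array([-0.02357863, -0.00990367, -0.00565188]), 'gripper_force': 0.0, 'opening': 0.09266847374791945}
scene {'camera_matrix': [[490.134, 0.0, 321.826], [0.0, 490.134, 192.879], [0.0, 0.0, 1.0]], 'extrinsics': [[0.625, 0.405, -0.667, -0.254], [-0.78, 0.311, -0.542, -0.758], [-0.012, 0.86, 0.511, 0.697], [0.0, 0.0, 0.0, 1.0]]}
top {'camera_matrix': [[466.221, 0.0, 316.893], [0.0, 466.221, 204.351], [0.0, 0.0, 1.0]], 'extrinsics': [[0.007, 0.981, -0.193, 0.341], [-1.0, 0.006, -0.005, -0.089], [-0.004, 0.193, 0.981, 1.091], [0.0, 0.0, 0.0, 1.0]]}
wrist {'camera_matrix': [[278.826, 0.0, 321.759], [0.0, 278.826, 201.484], [0.0, 0.0, 1.0]], 'hand_eye': [[-0.001, 0.966, 0.258, 0.071], [1.0, 0.001, -0.0, 0.0], [-0.001, 0.258, -0.966, -0.149], [0.0, 0.0, 0.0, 1.0]]}
```

```bash
python3 - <<'E'
import cv2,numpy as np
a=cv2.imread('pics/top0.png');b=cv2.imread('pics/scene0.png')
cv2.imwrite('pics/both.png',cv2.resize(np.vstack([a,b]),(480,600)))
E
```

```text
(no output)
```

View pics/top0.png

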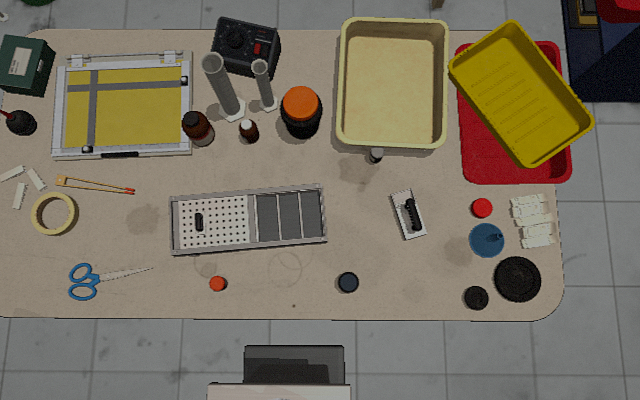

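View pics/scene0.png

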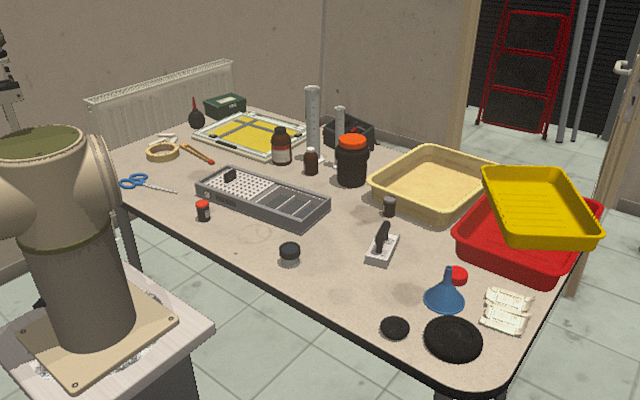

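```bash
python3 - <<'E'
from h import *
z=np.load('top0.npz'); P=grid(z['d'],z['K'],z['T'])
a=cv2.resize(z['p'][175:255,365:450],None,fx=6,fy=6,interpolation=cv2.INTER_CUBIC)
s=np.load('scene0.npz'); b=cv2.resize(s['p'][210:275,350:415],(480,480),interpolation=cv2.INTER_CUBIC)
cv2.imwrite('pics/c1.png',cv2.resize(np.hstack([a,b]),(800,390)))
# dryer: min area rect of height>0.02 region around, and shaker
def rect(m,lo,hi):
    Q=P[m]; Q=Q[(Q[:,2]>lo)&(Q[:,2]<hi)]; r=cv2.minAreaRect(Q[:,:2].astype(np.float32)); return np.round(r[0],4),np.round(r[1],4),r[2],len(Q)
def box(u0,u1,v0,v1): m=np.zeros(P.shape[:2],bool); m[v0:v1,u0:u1]=1; return m
print('table z',np.nanmedian(P[270:300,250:310,2]))
print('dryer',rect(box(155,345,175,265),.03,.06))
print('tab',rect(box(170,330,180,255),.055,.09))
print('shaker all',rect(box(380,435,180,245),.012,.09),'handle',rect(box(380,435,180,245),.055,.09))
print('low',rect(box(380,435,180,245),.006,.04))
for n,b in dict(loupe=(330,365,265,300),canc=(200,235,268,300),cana=(365,390,140,166),bot=(235,262,112,146)).items():
    print(n,rect(box(*b),.035 if n!='loupe' else .02,.1))
E
```

```text
table z -0.00045616713150975485
dryer (array([0.5131, 0.0766]), array([0.1398, 0.3565]), 5.842610836029053, 5999)
tab (array([0.5029, 0.1834]), array([0.039 , 0.0153]), 4.8475565910339355, 123)
shaker all (array([ 0.5315, -0.2958]), array([0.1135, 0.0522]), 16.345659255981445, 974) handle (array([ 0.5219, -0.2983]), array([0.0756, 0.0183]), 16.292776107788086, 288)
low (array([ 0.5314, -0.2956]), array([0.1135, 0.0526]), 16.345659255981445, 815)
loupe (array([ 0.3722, -0.1533]), array([0.0439, 0.0464]), 0.4994872808456421, 359)
canc (array([0.3678, 0.1373]), array([0.0306, 0.0325]), 0.6215540170669556, 196)
cana (array([ 0.676 , -0.2215]), array([0.056 , 0.0382]), 88.04828643798828, 293)
bot (array([0.7244, 0.0802]), array([0.0404, 0.0422]), 15.962308883666992, 313)
```

View pics/c1.png

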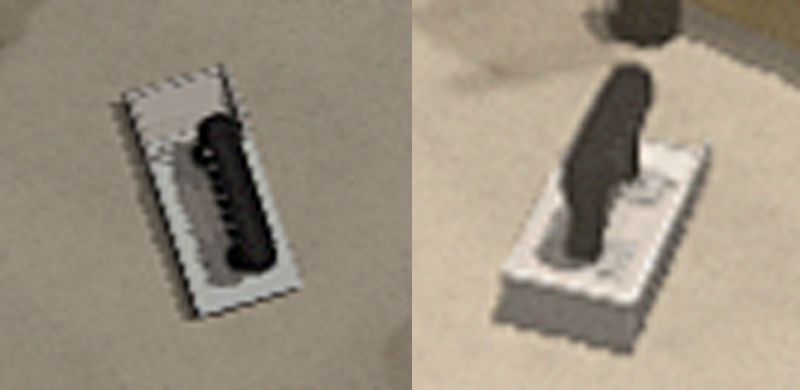

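The mouth points to world +x and the closed back faces the robot. The grip will sit 24 mm behind the handle's middle, so loosening the jaws lets gravity tip the mouth down. Now I approach above it.

Emit:
send_rows --plan '[[[-1,1,-1,0,0.2],[-1,1,-1,0,0.35],[-1,1,-1,0,0.525],[-1,1,-1,0,0.525],[-1,1,-1,0,0.525],[-1,1,-1,0,0.525],[-1,1,-1,0,0.525]]]' --force 50

```text
t: 0.73
tool_pos: [0.3568, 0.3784, 0.2354]
orientation: [0.448, -3.109, 0.0]
force: [1.5, 0.7, 0.0]
opening: 0.0934
gripper_force: 0.0
```

Emit:
send_rows --plan '[[[-1,0.71,-1,0,0],[-1,0.71,-1,0,0],[-1,0.71,-1,0,0],[-1,0.71,-1,0,0],[-1,0.71,-1,0,0],[-1,0.71,-1,0,0]]]'

```text
t: 1.23
tool_pos: [0.499, 0.1777, 0.2355]
orientation: [-0.445, 3.11, -0.0]
force: [-0.3, 1.3, -0.1]
opening: 0.0931
gripper_force: 0.0
```

Emit:
send_rows --plan '[[[-1,0,-1,0,0],[-1,0,-1,0,0],[-1,0,-1,0,0],[-1,0,-1,0,0],[-1,0,-1,0,0]]]'

```text
t: 1.65
tool_pos: [0.4974, -0.0227, 0.2354]
orientation: [0.445, -3.11, 0.001]
force: [-0.1, -0.1, 0.4]
opening: 0.0929
gripper_force: 0.0
```

Emit:
send_rows --plan '[[[-1,0,-1,0,0],[-1,0,-1,0,0],[-1,0,-1,0,0],[-1,0,-1,0,0],[-1,0,-1,0,0],[-1,0,-1,0,0]]]'

```text
t: 2.15
tool_pos: [0.497, -0.2256, 0.2351]
orientation: [0.438, -3.11, 0.003]
force: [0.0, -0.1, 0.4]
opening: 0.0927
gripper_force: 0.0
```

Emit:
send_rows --plan '[[[-1,0.01,-0.4,-0.2,0],[-1,0.01,-0.4,-0.4,0],[-1,0.01,-0.4,-0.5,0],[-1,0.01,-0.4,-0.5,0],[-1,0.01,-0.4,-0.5,0]]]'

```text
t: 2.57
tool_pos: [0.4973, -0.2988, 0.1311]
orientation: [0.443, -3.104, -0.009]
force: [-0.3, 0.3, 0.7]
opening: 0.0927
gripper_force: 0.0
```

```bash
python3 - <<'E'
from h import *
s=telemetry.read_state(); print(s['tool_pos'],s['orientation'],s['q'])
p,d,K,T,c=cam('wrist'); P=grid(d,K,T); np.savez('w1.npz',p=p,d=d,K=K,T=T)
cv2.imwrite('pics/w1.png',p)
C=np.array([.522,-.298]); near=np.hypot(P[...,0]-C[0],P[...,1]-C[1])<.07
for lo,hi in((.06,.085),(.015,.035)):
    m=near&(P[...,2]>lo)&(P[...,2]<hi); Q=P[m]; r=cv2.minAreaRect(Q[:,:2].astype(np.float32)); print(lo,r,len(Q),np.nanmedian(Q[:,2]))
E
```

```text
[ 0.4972995  -0.29879277  0.13112154] [ 0.44277339 -3.10422985 -0.00920237] [-6.29444021e-01  1.57489998e-01  1.65270779e+00  7.78871435e-05
  1.33973862e+00 -2.48361819e+00]
0.06 ((0.5189450979232788, -0.3004816770553589), (0.06394065171480179, 0.01844845525920391), 16.32274627685547) 1631 0.07249946479388839
0.015 ((0.5285339951515198, -0.2981206774711609), (0.10090968012809753, 0.05170610547065735), 17.007823944091797) 3011 0.025035070185929487
```

View pics/w1.png

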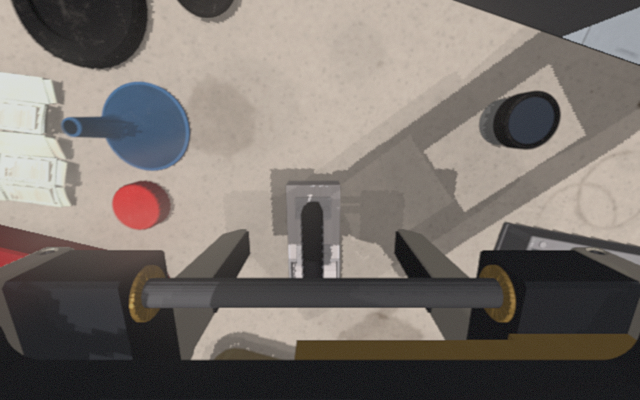

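Emit:
send_rows --plan '[[[-1,0.005,-0.03,0,0],[-1,0.005,-0.03,-0.1,0],[-1,0.005,-0.03,-0.2,0],[-1,0.005,-0.03,-0.3,0],[-1,0.005,-0.03,-0.365,0],[-1,0.005,-0.03,-0.365,0],[-1,0.005,-0.03,-0.365,0]]]'

```text
t: 3.2
tool_pos: [0.5017, -0.3058, 0.0639]
orientation: [-0.447, 3.109, -0.001]
force: [-0.5, -0.4, 1.4]
opening: 0.093
gripper_force: 0.0
```

Emit:
send_rows --plan '[[[1,0,0,0,0],[1,0,0,0,0],[1,0,0,0,0],[1,0,0,0,0],[1,0,0,0,0],[1,0,0,0,0],[1,0,0,0,0],[1,0,0,0,0],[1,0,0,0,0],[1,0,0,0,0]]]' --force 45

```text
t: 4.03
tool_pos: [0.501, -0.3059, 0.0626]
orientation: [0.446, -3.11, -0.0]
force: [0.5, -0.6, -0.3]
opening: 0.0309
gripper_force: 0.0
```

Emit:
send_rows --plan '[[[0.2,-0.015,-0.005,-0.03,0],[1,-0.015,-0.005,-0.03,0],[1,-0.015,-0.005,-0.03,0],[1,-0.015,-0.005,-0.03,0],[1,-0.015,-0.005,-0.03,0],[1,-0.015,-0.005,-0.03,0],[1,-0.015,-0.005,-0.03,0],[1,-0.015,-0.005,-0.03,0]]]' --force 45

```text
t: 4.7
tool_pos: [0.4979, -0.3069, 0.0565]
orientation: [0.446, -3.11, -0.0]
force: [-0.1, -0.1, -1.6]
opening: 0.018
gripper_force: 45.0
```

Emit:
send_rows --plan '[[[1,0,0,0.02,0],[1,0,0,0.04,0],[1,0,0,0.06,0],[1,0,0,0.08,0],[1,0,0,0.1,0],[1,0,0,0.1,0]]]'

```text
t: 5.2
tool_pos: [0.4987, -0.3074, 0.078]
orientation: [-0.446, 3.108, -0.002]
force: [0.1, -0.2, -2.4]
opening: 0.0176
gripper_force: 45.0
```

```bash
cat >> h.py <<'E'
def tilt(n='wrist'):
    """tilt of the hood's plane: returns mouth-down angle in deg"""
    p,d,K,T,c=cam(n); P=grid(d,K,T); s=telemetry.read_state()
    return p,d,P,s
E
python3 - <<'E'
from h import *
p,d,K,T,c=cam('scene'); P=grid(d,K,T); cv2.imwrite('pics/s2.png',cv2.resize(p[190:290,320:440],None,fx=5,fy=5,interpolation=cv2.INTER_CUBIC))
C=np.array([.5315,-.2957]); a=np.array([.96,.281]); b=np.array([-.281,.96])
q=P[...,:2]-C; l=q@a; w=q@b
m=(abs(w)<.024)&(abs(l)<.06)&(P[...,2]<.06)&(P[...,2]>.01)
for x in np.arange(-.055,.06,.01):
    k=m&(abs(l-x)<.005); print(round(x,3),k.sum(),np.round(np.nanmedian(P[...,2][k]),4) if k.any() else '')
print(telemetry.read_state()['gripper_force'],telemetry.read_state()['force'],telemetry.read_state()['wrist_torque'])
E
```

```text
-0.055 193 0.0386
-0.045 72 0.0478
-0.035 71 0.0492
-0.025 26 0.0481
-0.015 13 0.0475
-0.005 11 0.0473
0.005 11 0.0483
0.015 11 0.0484
0.025 7 0.0485
0.035 1 0.0471
0.045 9 0.0354
0.055 22 0.0376
44.99263644218445 [ 0.89471764 -0.63153485 -3.33947928] [-0.00418327  0.06867508 -0.00621976]
```

View pics/s2.png

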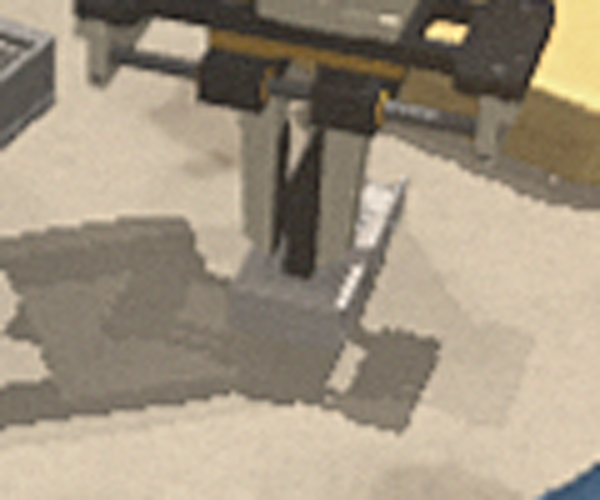

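Held level at 45 N, hood flat. Now a gentle carry to above bay 1 with the mouth pointing to the dryer's −y.

Emit:
send_rows --plan '[[[1,0,0,0.03,0],[1,0,0,0.08,0],[1,0,0,0.14,0],[1,0,0,0.2,-0.02],[1,0,0.01,0.25,-0.05],[1,0,0.04,0.28,-0.09],[1,0,0.08,0.3,-0.14],[1,0,0.13,0.3,-0.2],[1,0,0.19,0.3,-0.26],[1,0,0.26,0.3,-0.33],[1,0,0.34,0.3,-0.4],[1,0,0.42,0.3,-0.47],[1,0,0.5,0.3,-0.54],[1,0,0.58,0.3,-0.61],[1,0,0.66,0.3,-0.67],[1,0,0.74,0.3,-0.72],[1,0,0.81,0.3,-0.76],[1,0,0.88,0.3,-0.79],[1,0,0.94,0.3,-0.82],[1,0,1.0,0.3,-0.84]]]'

```text
t: 6.92
tool_pos: [0.4986, -0.1064, 0.1383]
orientation: [0.924, 3.001, 0.0]
force: [-0.2, -0.9, -2.8]
opening: 0.0176
gripper_force: 45.0
```

Emit:
send_rows --plan '[[[1,0,0.05,0,-0.02],[1,0,0.1,0,-0.05],[1,0.003,0.16,0,-0.09],[1,0.006,0.23,0,-0.14],[1,0.01,0.31,0,-0.2],[1,0.015,0.39,0,-0.26],[1,0.02,0.47,0,-0.33],[1,0.025,0.55,0,-0.4],[1,0.03,0.63,0,-0.47],[1,0.035,0.71,0,-0.54],[1,0.04,0.78,-0.01,-0.61],[1,0.045,0.84,-0.02,-0.67],[1,0.05,0.89,-0.03,-0.72],[1,0.055,0.93,-0.04,-0.76],[1,0.06,0.96,-0.05,-0.79],[1,0.063,0.98,-0.05,-0.82],[1,0.063,1.0,-0.05,-0.836],[1,0.063,1.0,-0.05,-0.836],[1,0.063,1.0,-0.05,-0.836]]]'

```text
t: 8.5
tool_pos: [0.511, 0.0932, 0.1275]
orientation: [2.105, 2.331, 0.001]
force: [-0.1, 0.5, -3.4]
opening: 0.0176
gripper_force: 45.0
```

```bash
cat >> h.py <<'E'
Y=5.7; D0=np.array([.513,.0766]); ex=np.array([np.cos(np.radians(Y)),np.sin(np.radians(Y))]); ey=np.array([-ex[1],ex[0]])
def loc(P): q=P[...,:2]-D0; return q@ex,q@ey
E
python3 - <<'E'
from h import *
s=telemetry.read_state(); print(s['tool_pos'],s['orientation'],s['force'],s['wrist_torque'],loc(s['tool_pos']))
ims=[]
for n in('wrist','scene','top'):
    p,d,K,T,c=cam(n); np.savez(n+'3.npz',p=p,d=d,K=K,T=T); ims.append(p)
im=np.vstack([cv2.resize(ims[0],(480,300)),np.hstack([cv2.resize(ims[1][110:260,150:390],(240,150)),cv2.resize(ims[2][160:270,150:350],(240,132))[:150] if 0 else cv2.resize(ims[2][160:270,150:350],(240,150))])])
cv2.imwrite('pics/m3.png',cv2.resize(im,(640,600)))
E
```

```text
[0.51103687 0.09317864 0.12754049] [2.10541619e+00 2.33057605e+00 1.31472551e-03] [-0.12517013  0.50392691 -3.37158801] [-0.0341339   0.0289565  -0.01486639] (np.float64(-0.00030683618859312864), np.float64(0.016691648117829295))
```

View pics/m3.png

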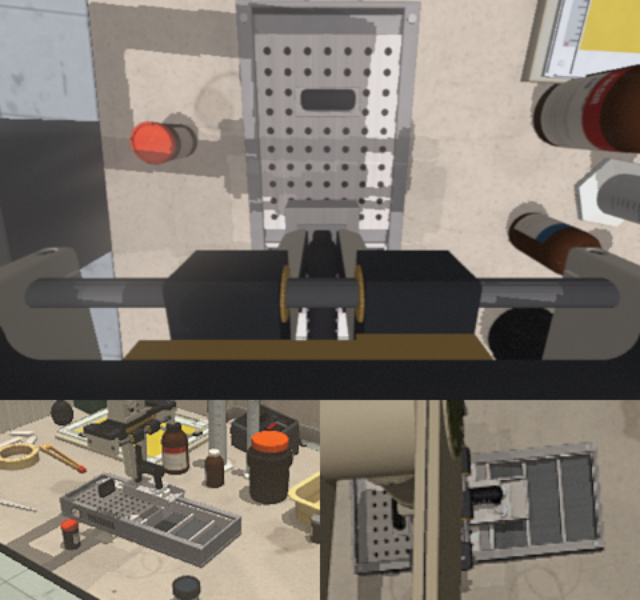

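```bash
cat >> h.py <<'E'
def status(tag):
    p,d,K,T,c=cam('top'); P=grid(d,K,T); x,y=loc(P); z=P[...,2]; s=telemetry.read_state()
    gx,gy=loc(s['tool_pos'])
    m=(abs(x-gx)<.03)&(y<gy)&(y>gy-.12)&(z>.03)&(z<s['tool_pos'][2]-.02)
    m&=(abs(x-gx)>.012)   # beside the handle
    pr=[]
    for r in np.arange(.0,.11,.01):
        k=m&(abs(gy-y-r)<.005); pr.append(round(float(np.median(z[k]))*1e3) if k.sum()>3 else 0)
    yy=gy-y[m]; k=(yy<.075)&(yy>.015); th=np.nan
    if k.sum()>20:
        A=np.c_[yy[k],np.ones(k.sum())]; zz=z[m][k]; w=np.ones(len(zz),bool)
        for _ in range(5):
            f=np.linalg.lstsq(A[w],zz[w],rcond=None)[0]; w=abs(zz-A@f)<.003
        th=-np.degrees(np.arctan(f[0]))
    t=(abs(x)<.055)&(y>-.174)&(y<-.024)&(z<.03)&(p.min(2)>120)
    n,l,st,ce=cv2.connectedComponentsWithStats(t.astype(np.uint8))
    print(tag,'t',round(s['t'],2),'tilt',round(th,1),'prof',pr,'Fz',round(s['force'][2],2),'tcp',np.round(s['tool_pos'],4),'y\'',round(float(gy),4))
    print('  blobs',[(int(st[i,4]),np.round(ce[i]).tolist(),round(float(np.median(y[l==i])),3)) for i in range(1,n) if st[i,4]>15])
    cv2.imwrite(f'pics/t_{tag}.png',cv2.resize(p[170:260,225:345],None,fx=5,fy=5,interpolation=cv2.INTER_CUBIC))
E
python3 -c "
from h import *
status('a0')"
```

```text
a0 t 8.7 tilt -5.6 prof [0, 38, 94, 94, 94, 95, 92, 78, 82, 86, 0] Fz -3.05 tcp [0.5107 0.0928 0.1269] y' 0.0163
  blobs [(89, [300.0, 215.0], -0.123), (27, [280.0, 233.0], -0.072)]
```

Emit:
send_rows --plan '[[[1,-0.001,0.01,0,0],[1,-0.002,0.02,0,0],[1,-0.003,0.03,0,0],[1,-0.004,0.04,0,0],[1,-0.004,0.04,0,0]]]' --force 30

```text
t: 9.12
tool_pos: [0.5097, 0.1015, 0.1266]
orientation: [-2.106, -2.331, -0.0]
force: [1.2, -0.3, -2.8]
opening: 0.0176
gripper_force: 30.0
```

```bash
python3 -c "
from h import *
status('a1')"
```

```text
a1 t 9.17 tilt -10.2 prof [92, 38, 93, 93, 94, 94, 93, 78, 81, 85, 0] Fz -2.64 tcp [0.5098 0.1013 0.1266] y' 0.0249
  blobs [(89, [300.0, 215.0], -0.123), (88, [279.0, 217.0], -0.072)]
```

Emit:
send_rows --plan '[[[1,0,0,0,0],[1,0,0,0,0],[1,0,0,0,0]]]' --force 20

```text
t: 9.42
tool_pos: [0.5098, 0.101, 0.1267]
orientation: [2.107, 2.33, -0.0]
force: [0.3, 0.1, -2.9]
opening: 0.0182
gripper_force: 20.0
```

```bash
python3 -c "
from h import *
status('a2')"
```

```text
a2 t 9.47 tilt -9.2 prof [88, 37, 93, 93, 94, 95, 92, 78, 83, 86, 0] Fz -3.53 tcp [0.5098 0.101  0.1266] y' 0.0246
  blobs [(88, [300.0, 215.0], -0.123), (89, [279.0, 217.0], -0.072)]
```

```bash
sed -i 's/k=(yy<.075)&(yy>.015)/k=(yy<.058)\&(yy>.018)\&(z[m]>.055)/; s/abs(x-gx)>.012/abs(x-gx)>.011/' h.py; python3 -c "
from h import *
status('a3')"
```

```text
a3 t 9.52 tilt -2.3 prof [90, 38, 93, 94, 93, 95, 93, 78, 81, 85, 0] Fz -1.81 tcp [0.5098 0.101  0.1266] y' 0.0246
  blobs [(89, [300.0, 215.0], -0.123), (87, [279.0, 217.0], -0.072)]
```

Emit:
send_rows --plan '[[[1,0,0,0,0],[1,0,0,0,0]]]' --force 15

```text
t: 9.68
tool_pos: [0.5098, 0.101, 0.1266]
orientation: [-2.107, -2.33, 0.0]
force: [-0.4, -0.6, -2.9]
opening: 0.0178
gripper_force: 15.0
```

```bash
python3 -c "
from h import *
status('a4')"
```

```text
a4 t 9.73 tilt -0.4 prof [88, 38, 94, 93, 94, 94, 93, 77, 81, 85, 0] Fz -3.29 tcp [0.5098 0.101  0.1266] y' 0.0246
  blobs [(89, [300.0, 215.0], -0.123), (89, [279.0, 217.0], -0.072)]
```

Emit:
send_rows --plan '[[[1,0,0,0,0],[1,0,0,0,0]]]' --force 12

```text
t: 9.9
tool_pos: [0.5098, 0.101, 0.1266]
orientation: [-2.107, -2.33, 0.0]
force: [-0.1, -0.0, -2.2]
opening: 0.0178
gripper_force: 12.0
```

```bash
python3 -c "
from h import *
status('a5')"
```

```text
a5 t 9.95 tilt -1.0 prof [91, 37, 94, 94, 94, 95, 93, 78, 81, 85, 0] Fz -3.32 tcp [0.5098 0.1011 0.1266] y' 0.0247
  blobs [(88, [300.0, 215.0], -0.123), (89, [279.0, 217.0], -0.072)]
```

Emit:
send_rows --plan '[[[1,0,0,0,0],[1,0,0,0,0]]]' --force 10

```text
t: 10.12
tool_pos: [0.5098, 0.1011, 0.1266]
orientation: [-2.107, -2.33, -0.0]
force: [-0.7, -0.2, -1.9]
opening: 0.0181
gripper_force: 10.0
```

```bash
python3 -c "
from h import *
status('a6')"
```

```text
a6 t 10.17 tilt -0.2 prof [88, 38, 93, 94, 94, 95, 92, 78, 81, 85, 0] Fz -3.7 tcp [0.5099 0.1011 0.1266] y' 0.0247
  blobs [(89, [300.0, 215.0], -0.123), (90, [279.0, 217.0], -0.072)]
```

Emit:
send_rows --plan '[[[1,0,0,0,0],[1,0,0,0,0]]]' --force 8.5

```text
t: 10.33
tool_pos: [0.5099, 0.1011, 0.1267]
orientation: [2.107, 2.33, 0.0]
force: [0.2, 0.6, -3.0]
opening: 0.0181
gripper_force: 8.5
```

```bash
python3 -c "
from h import *
status('a7')"
```

```text
a7 t 10.38 tilt -1.3 prof [91, 36, 92, 94, 94, 94, 91, 77, 82, 85, 0] Fz -2.63 tcp [0.5099 0.1011 0.1267] y' 0.0247
  blobs [(89, [300.0, 215.0], -0.123), (88, [279.0, 217.0], -0.072)]
```

Emit:
send_rows --plan '[[[1,0,0,0,0],[1,0,0,0,0]]]' --force 7.5

```text
t: 10.55
tool_pos: [0.5098, 0.1011, 0.1266]
orientation: [-2.107, -2.33, 0.0]
force: [0.1, 1.1, -3.9]
opening: 0.0181
gripper_force: 7.5
```

```bash
python3 -c "
from h import *
status('b1')"
```

```text
b1 t 10.6 tilt -1.4 prof [94, 38, 93, 93, 94, 95, 93, 77, 81, 85, 0] Fz -2.92 tcp [0.5098 0.1011 0.1266] y' 0.0246
  blobs [(86, [300.0, 215.0], -0.123), (89, [279.0, 217.0], -0.072)]
```

Emit:
send_rows --plan '[[[1,0,0,0,0],[1,0,0,0,0]]]' --force 6.5

```text
t: 10.77
tool_pos: [0.5098, 0.1011, 0.1266]
orientation: [2.107, 2.33, 0.0]
force: [0.1, 0.5, -3.4]
opening: 0.0182
gripper_force: 6.5
```

```bash
python3 -c "
from h import *
status('b2')"
```

```text
b2 t 10.82 tilt 3.6 prof [92, 39, 91, 91, 91, 90, 78, 73, 76, 79, 0] Fz -2.71 tcp [0.5098 0.1011 0.1266] y' 0.0247
  blobs [(87, [300.0, 215.0], -0.123), (90, [279.0, 217.0], -0.072)]
```

Emit:
send_rows --plan '[[[1,0,0,0,0],[1,0,0,0,0]]]' --force 5.5

```text
t: 10.98
tool_pos: [0.5098, 0.1011, 0.1266]
orientation: [-2.107, -2.33, 0.0]
force: [-0.9, 0.4, -2.5]
opening: 0.018
gripper_force: 5.5
```

```bash
python3 -c "
from h import *
status('b3')"
```

```text
b3 t 11.03 tilt 17.5 prof [90, 38, 87, 86, 84, 80, 64, 65, 67, 0, 0] Fz -3.68 tcp [0.5098 0.1011 0.1266] y' 0.0247
  blobs [(89, [300.0, 215.0], -0.123), (87, [279.0, 217.0], -0.072)]
```

Emit:
send_rows --plan '[[[1,0,0,0,0],[1,0,0,0,0]]]' --force 5

```text
t: 11.2
tool_pos: [0.5098, 0.1011, 0.1266]
orientation: [-2.107, -2.33, 0.0]
force: [0.2, 0.1, -2.8]
opening: 0.0178
gripper_force: 5.0
```

```bash
python3 -c "
from h import *
status('b4')"
```

```text
b4 t 11.25 tilt 17.1 prof [90, 53, 87, 85, 84, 76, 62, 64, 66, 0, 0] Fz -2.96 tcp [0.5098 0.1011 0.1266] y' 0.0247
  blobs [(87, [300.0, 216.0], -0.123), (89, [279.0, 217.0], -0.072)]
```

Emit:
send_rows --plan '[[[1,0,0,0,0],[1,0,0,0,0]]]' --force 4.5

```text
t: 11.42
tool_pos: [0.5098, 0.1011, 0.1266]
orientation: [2.107, 2.33, -0.0]
force: [0.2, -1.4, -3.5]
opening: 0.0179
gripper_force: 4.5
```

```bash
python3 -c "
from h import *
status('b5')"
```

```text
b5 t 11.47 tilt 23.7 prof [89, 39, 87, 85, 84, 75, 63, 64, 67, 0, 0] Fz -3.42 tcp [0.5099 0.1011 0.1267] y' 0.0247
  blobs [(88, [300.0, 215.0], -0.123), (87, [279.0, 217.0], -0.072)]
```

Emit:
send_rows --plan '[[[1,0,0,0,0],[1,0,0,0,0]]]' --force 4.1

```text
t: 11.63
tool_pos: [0.5098, 0.1011, 0.1266]
orientation: [2.107, 2.33, -0.0]
force: [0.3, -0.8, -2.8]
opening: 0.0178
gripper_force: 4.1
```

```bash
python3 -c "
from h import *
status('b6')"
```

```text
b6 t 11.68 tilt 24.9 prof [90, 66, 83, 80, 77, 59, 57, 58, 0, 0, 0] Fz -3.86 tcp [0.5098 0.1011 0.1266] y' 0.0247
  blobs [(89, [300.0, 215.0], -0.123), (88, [279.0, 217.0], -0.072)]
```

Emit:
send_rows --plan '[[[1,0,0,0,0],[1,0,0,0,0]]]' --force 3.9

```text
t: 11.85
tool_pos: [0.5099, 0.1011, 0.1266]
orientation: [-2.107, -2.33, -0.0]
force: [0.2, 0.2, -2.6]
opening: 0.0179
gripper_force: 3.9
```

```bash
python3 -c "
from h import *
status('b7')"
```

```text
b7 t 11.9 tilt 22.7 prof [86, 66, 81, 77, 71, 55, 53, 54, 0, 0, 0] Fz -3.56 tcp [0.5098 0.1011 0.1266] y' 0.0247
  blobs [(89, [300.0, 215.0], -0.123), (88, [279.0, 217.0], -0.072)]
```

Emit:
send_rows --plan '[[[1,0,0,0,0],[1,0,0,0,0]]]' --force 3.7

```text
t: 12.07
tool_pos: [0.5099, 0.1011, 0.1267]
orientation: [2.107, 2.33, 0.0]
force: [0.5, 0.2, -2.7]
opening: 0.0177
gripper_force: 3.7
```

```bash
python3 -c "
from h import *
status('b8')"
```

```text
b8 t 12.12 tilt 29.5 prof [88, 71, 81, 78, 73, 62, 54, 55, 0, 0, 0] Fz -2.9 tcp [0.5098 0.1011 0.1266] y' 0.0247
  blobs [(88, [300.0, 215.0], -0.123), (89, [279.0, 217.0], -0.072)]
```

Emit:
send_rows --plan '[[[1,0,0,0,0],[1,0,0,0,0]]]' --force 3.5

```text
t: 12.28
tool_pos: [0.5098, 0.1011, 0.1266]
orientation: [2.107, 2.33, 0.0]
force: [0.4, 1.0, -2.5]
opening: 0.0179
gripper_force: 3.5
```

```bash
python3 -c "
from h import *
status('b9')"
```

```text
b9 t 12.33 tilt 32.4 prof [86, 78, 77, 73, 61, 56, 49, 0, 0, 0, 0] Fz -3.1 tcp [0.5099 0.1011 0.1266] y' 0.0247
  blobs [(87, [300.0, 216.0], -0.123), (89, [279.0, 217.0], -0.072)]
```

Emit:
send_rows --plan '[[[1,0,0,0,0],[1,0,0,0,0]]]' --force 3.3

```text
t: 12.5
tool_pos: [0.5099, 0.1011, 0.1267]
orientation: [2.107, 2.33, 0.0]
force: [0.8, -0.3, -2.3]
opening: 0.0182
gripper_force: 3.3
```

```bash
python3 -c "
from h import *
status('b10')"
```

```text
b10 t 12.55 tilt 30.8 prof [83, 75, 73, 66, 55, 51, 51, 51, 0, 0, 0] Fz -3.06 tcp [0.5099 0.1011 0.1267] y' 0.0247
  blobs [(89, [300.0, 215.0], -0.123), (88, [279.0, 217.0], -0.072)]
```

```bash
python3 - <<'E'
from h import *
p,d,K,T,c=cam('scene'); a=cv2.resize(p[160:235,220:330],(550,375),interpolation=cv2.INTER_CUBIC)
b=cv2.imread('pics/t_b10.png'); cv2.imwrite('pics/v1.png',cv2.resize(np.vstack([cv2.resize(b,(550,412)),a]),(420,600)))
E
```

```text
(no output)
```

View pics/v1.png

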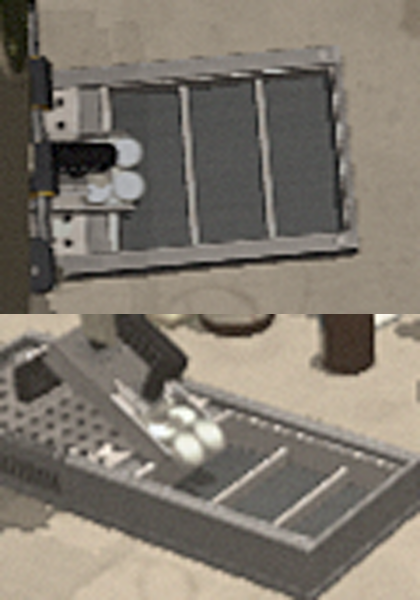

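The first two tablets sit on the lip over bay 1, with the second pair right behind them. I loosen the grip a little more.

Emit:
send_rows --plan '[[[1,0,0,0,0],[1,0,0,0,0]]]' --force 3.15

```text
t: 12.77
tool_pos: [0.5099, 0.101, 0.1267]
orientation: [2.107, 2.33, -0.0]
force: [-0.9, -0.4, -2.9]
opening: 0.0178
gripper_force: 3.2
```

```bash
python3 -c "
from h import *
status('c1')"
```

```text
c1 t 12.82 tilt 31.1 prof [85, 75, 73, 65, 54, 53, 41, 35, 0, 0, 0] Fz -2.66 tcp [0.5099 0.1011 0.1267] y' 0.0246
  blobs [(89, [300.0, 215.0], -0.123), (187, [276.0, 218.0], -0.067)]
```

Emit:
send_rows --plan '[[[1,0,0,0,0],[1,0,0,0,0]]]' --force 3.0

```text
t: 12.98
tool_pos: [0.5099, 0.1011, 0.1267]
orientation: [2.107, 2.33, 0.0]
force: [-1.0, -0.8, -1.7]
opening: 0.0179
gripper_force: 3.0
```

```bash
python3 -c "
from h import *
status('c2')"
```

```text
c2 t 13.03 tilt 31.1 prof [81, 75, 72, 67, 53, 53, 46, 0, 0, 0, 0] Fz -1.75 tcp [0.5099 0.1011 0.1267] y' 0.0247
  blobs [(88, [300.0, 215.0], -0.123), (191, [276.0, 218.0], -0.068), (40, [263.0, 216.0], -0.036), (36, [264.0, 225.0], -0.036)]
```

```bash
python3 - <<'E'
from h import *
status('c3')
p,d,K,T,c=cam('scene'); a=cv2.resize(p[160:235,220:330],(550,375),interpolation=cv2.INTER_CUBIC)
b=cv2.imread('pics/t_c3.png'); cv2.imwrite('pics/v2.png',cv2.resize(np.vstack([cv2.resize(b,(550,412)),a]),(420,600)))
E
```

```text
c3 t 13.08 tilt 29.8 prof [85, 72, 72, 67, 53, 53, 46, 0, 0, 0, 0] Fz -2.12 tcp [0.5099 0.1011 0.1267] y' 0.0247
  blobs [(87, [300.0, 215.0], -0.123), (193, [276.0, 218.0], -0.069), (39, [263.0, 216.0], -0.036), (36, [264.0, 225.0], -0.036)]
```

View pics/v2.png

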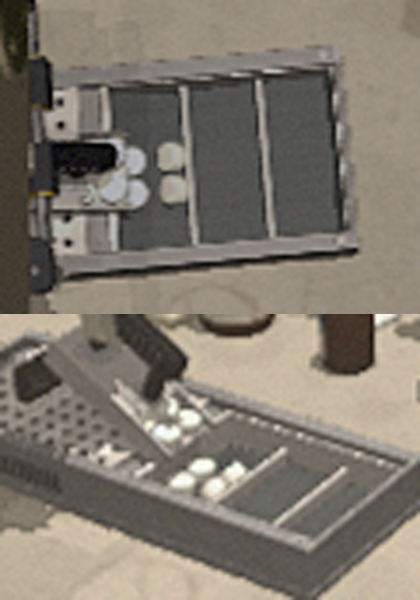

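Four tablets lie in bay 1 and the other two pairs are still in the shaker. I clamp to freeze the tilt and move gently over bay 2.

Emit:
send_rows --plan '[[[1,0,0,0,0],[1,0,0,0,0],[1,0.001,-0.006,0,0],[1,0.002,-0.02,0,0],[1,0.004,-0.045,0,0],[1,0.008,-0.08,0,0],[1,0.012,-0.12,0,0],[1,0.016,-0.16,-0.01,0],[1,0.02,-0.198,-0.02,0],[1,0.023,-0.23,-0.03,0],[1,0.025,-0.252,-0.04,0],[1,0.027,-0.266,-0.05,0],[1,0.0275,-0.273,-0.06,0],[1,0.0275,-0.2735,-0.06,0]]]' --force 30

```text
t: 14.3
tool_pos: [0.515, 0.0461, 0.114]
orientation: [-2.107, -2.33, 0.001]
force: [0.5, 0.3, -2.8]
opening: 0.0176
gripper_force: 30.0
```

```bash
python3 -c "
from h import *
status('d1')"
```

```text
d1 t 14.35 tilt 19.7 prof [0, 0, 59, 55, 44, 41, 37, 0, 0, 0, 0] Fz -3.91 tcp [0.5151 0.0464 0.1142] y' -0.0303
  blobs [(88, [300.0, 215.0], -0.123), (18, [277.0, 200.0], -0.072)]
```

Emit:
send_rows --plan '[[[1,0,0,0,0],[1,0,0,0,0],[1,0,0,0,0]]]' --force 3

```text
t: 14.6
tool_pos: [0.5154, 0.0467, 0.1148]
orientation: [2.106, 2.331, 0.0]
force: [-0.1, -0.0, -1.7]
opening: 0.0177
gripper_force: 3.0
```

```bash
python3 -c "
from h import *
status('d2')"
```

```text
d2 t 14.65 tilt 16.4 prof [0, 0, 60, 55, 42, 41, 37, 0, 0, 0, 0] Fz -1.95 tcp [0.5154 0.0466 0.1148] y' -0.0301
  blobs [(87, [300.0, 215.0], -0.123), (18, [277.0, 200.0], -0.072), (16, [280.0, 235.0], -0.072)]
```

Emit:
send_rows --plan '[[[1,0.001,-0.015,0,0],[1,0,0,0,0],[1,0,0,0,0]]]' --force 10

```text
t: 14.9
tool_pos: [0.5153, 0.0467, 0.1147]
orientation: [-2.107, -2.33, -0.0]
force: [0.7, -0.5, -2.2]
opening: 0.0177
gripper_force: 10.0
```

```bash
python3 -c "
from h import *
status('d3')"
```

```text
d3 t 14.95 tilt 13.9 prof [0, 0, 59, 54, 43, 40, 39, 0, 0, 0, 0] Fz -2.45 tcp [0.5153 0.0466 0.1147] y' -0.0301
  blobs [(88, [300.0, 215.0], -0.123), (18, [277.0, 200.0], -0.072), (17, [280.0, 235.0], -0.072)]
```

Emit:
send_rows --plan '[[[1,0.003,-0.03,0,0],[1,0,0,0,0],[1,0,0,0,0]]]' --force 10

```text
t: 15.2
tool_pos: [0.5153, 0.0467, 0.1146]
orientation: [-2.107, -2.33, -0.0]
force: [-0.1, -0.5, -3.1]
opening: 0.0179
gripper_force: 10.0
```

```bash
python3 -c "
from h import *
status('d4')"
```

```text
d4 t 15.25 tilt 5.7 prof [0, 0, 59, 54, 44, 39, 37, 0, 0, 0, 0] Fz -1.91 tcp [0.5153 0.0466 0.1146] y' -0.03
  blobs [(88, [300.0, 215.0], -0.123), (16, [277.0, 201.0], -0.071), (34, [288.0, 213.0], -0.096), (36, [289.0, 222.0], -0.095), (16, [280.0, 235.0], -0.072)]
```

Emit:
send_rows --plan '[[[1,0.004,-0.045,0,0],[1,0,0,0,0],[1,0,0,0,0]]]'

```text
t: 15.5
tool_pos: [0.5153, 0.0468, 0.1147]
orientation: [-2.107, -2.33, -0.001]
force: [-0.3, -0.1, -1.3]
opening: 0.0176
gripper_force: 10.0
```

```bash
python3 -c "
from h import *
status('d5')"
```

```text
d5 t 15.55 tilt 20.1 prof [0, 0, 59, 54, 37, 40, 38, 0, 0, 0, 0] Fz -2.3 tcp [0.5153 0.0466 0.1146] y' -0.0301
  blobs [(89, [300.0, 215.0], -0.123), (17, [277.0, 200.0], -0.071), (53, [292.0, 213.0], -0.103), (51, [292.0, 222.0], -0.102)]
```

Two tablets fell into bay 2. I move on to bay 3 gently.

Emit:
send_rows --plan '[[[1,0.001,-0.006,0,0],[1,0.002,-0.02,0,0],[1,0.004,-0.045,0,0],[1,0.008,-0.08,0,0],[1,0.012,-0.115,0,0],[1,0.016,-0.15,0,0],[1,0.019,-0.185,0,0],[1,0.022,-0.215,0,0],[1,0.024,-0.237,0,0],[1,0.026,-0.249,0,0],[1,0.026,-0.254,0,0],[1,0.026,-0.254,0,0]]]' --force 15

```text
t: 16.55
tool_pos: [0.5214, -0.0044, 0.1159]
orientation: [2.107, 2.329, 0.003]
force: [-1.8, 3.1, 4.9]
opening: 0.0175
gripper_force: 15.0
```

```bash
python3 - <<'E'
from h import *
status('e1')
p,d,K,T,c=cam('scene'); a=cv2.resize(p[160:235,220:330],(550,375),interpolation=cv2.INTER_CUBIC)
b=cv2.imread('pics/t_e1.png'); cv2.imwrite('pics/v3.png',cv2.resize(np.vstack([cv2.resize(b,(550,412)),a]),(420,600)))
E
```

```text
e1 t 16.6 tilt nan prof [0, 0, 0, 0, 38, 35, 0, 0, 0, 39, 42] Fz 5.22 tcp [ 0.5214 -0.0043  0.1158] y' -0.0814
  blobs [(18, [302.0, 232.0], -0.122)]
```

View pics/v3.png

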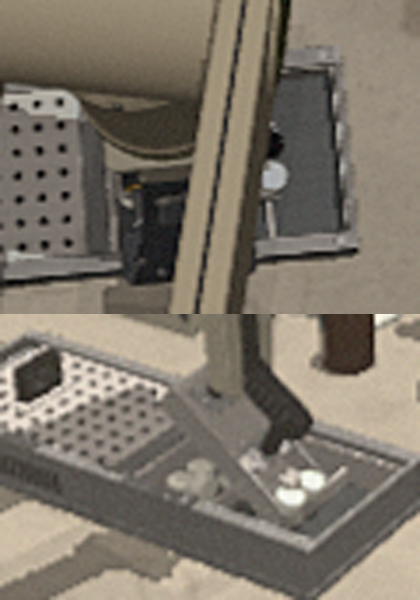

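Emit:
send_rows --plan '[[[1,0,0,0.01,0],[1,0,0,0.025,0],[1,0,0,0.04,0],[1,0,0,0.055,0],[1,0,0,0.06,0],[1,0,0,0.06,0]]]'

```text
t: 17.15
tool_pos: [0.5208, -0.0046, 0.127]
orientation: [2.107, 2.33, 0.0]
force: [-0.5, 0.9, -2.9]
opening: 0.0176
gripper_force: 15.0
```

```bash
python3 - <<'E'
from h import *
status('e2')
s=telemetry.read_state(); gx,gy=loc(s['tool_pos'])
p,d,K,T,c=cam('scene'); P=grid(d,K,T); x,y=loc(P); z=P[...,2]
cv2.imwrite('pics/s_e2.png',cv2.resize(p[150:240,200:335],(675,450),interpolation=cv2.INTER_CUBIC))
# side profile of shaker as seen by scene camera (its -x' side), and white things
for r in np.arange(-.05,.1,.01):
    k=(abs(x-gx)<.03)&(abs(gy-y-r)<.005)&(z<s['tool_pos'][2])
    if k.any(): print(round(r*1e3),'n',k.sum(),'z',np.round(np.nanpercentile(z[k],[2,50,98])*1e3).tolist(),end=' | ')
w=(abs(x)<.055)&(y>-.174)&(y<-.024)&(z<.09)&(p.min(2)>150)
n,l,st,ce=cv2.connectedComponentsWithStats(w.astype(np.uint8))
print([(int(st[i,4]),np.round(ce[i]).tolist(),[round(float(np.median(a[l==i])),3) for a in(x,y,z)]) for i in range(1,n) if st[i,4]>12])
E
```

```text
e2 t 17.2 tilt nan prof [0, 0, 0, 0, 49, 46, 0, 0, 0, 39, 42] Fz -2.11 tcp [ 0.5206 -0.0045  0.1268] y' -0.0815
  blobs [(19, [302.0, 232.0], -0.123)]
-50 n 99 z [-734.0, 11.0, 102.0] | -40 n 116 z [-733.0, 85.0, 114.0] | -30 n 152 z [-732.0, 25.0, 109.0] | -20 n 135 z [-732.0, 75.0, 105.0] | -10 n 191 z [-732.0, 71.0, 117.0] | 0 n 169 z [-732.0, 76.0, 124.0] | 10 n 188 z [-732.0, 63.0, 125.0] | 20 n 198 z [-732.0, 57.0, 125.0] | 30 n 179 z [-730.0, 52.0, 123.0] | 40 n 218 z [-731.0, 38.0, 115.0] | 50 n 140 z [-730.0, 43.0, 107.0] | 60 n 34 z [-733.0, 8.0, 13.0] | 70 n 9 z [-730.0, -726.0, -721.0] | 80 n 4 z [-731.0, -729.0, -727.0] | 90 n 130 z [-0.0, 25.0, 45.0] | 100 n 142 z [-0.0, 13.0, 44.0] | [(13, [285.0, 195.0], [-0.024, -0.099, 0.07]), (82, [298.0, 201.0], [0.005, -0.125, 0.048]), (779, [299.0, 391.0], [0.019, -0.078, -0.728])]
```

Emit:
send_rows --plan '[[[1,0.003,-0.03,0,0],[1,0,0,0,0],[1,0,0,0,0]]]'

```text
t: 17.5
tool_pos: [0.5204, -0.004, 0.1265]
orientation: [-2.107, -2.329, -0.0]
force: [-0.2, 0.3, -1.9]
opening: 0.0177
gripper_force: 15.0
```

```bash
cat > chk.py <<'E'
import sys
from h import *
status(sys.argv[1])
p,d,K,T,c=cam('scene'); P=grid(d,K,T); x,y=loc(P); z=P[...,2]
cv2.imwrite(f'pics/s_{sys.argv[1]}.png',cv2.resize(p[150:240,200:335],(675,450),interpolation=cv2.INTER_CUBIC))
w=(abs(x)<.055)&(y>-.174)&(y<-.024)&(z<.09)&(z>0)&(p.min(2)>150)
n,l,st,ce=cv2.connectedComponentsWithStats(w.astype(np.uint8))
print('  scene',[(int(st[i,4]),np.round(ce[i]).tolist(),[round(float(np.median(a[l==i])),3) for a in(x,y,z)]) for i in range(1,n) if st[i,4]>12])
E
python3 chk.py f1
```

```text
f1 t 17.55 tilt nan prof [0, 0, 0, 0, 38, 43, 0, 0, 0, 39, 42] Fz -2.44 tcp [ 0.5204 -0.0041  0.1265] y' -0.0811
  blobs [(30, [311.0, 211.0], -0.148), (41, [312.0, 220.0], -0.149), (18, [302.0, 232.0], -0.122)]
  scene [(19, [285.0, 195.0], [-0.02, -0.098, 0.068]), (37, [298.0, 200.0], [0.014, -0.112, 0.041]), (13, [305.0, 204.0], [0.033, -0.122, 0.022]), (39, [307.0, 213.0], [-0.001, -0.152, 0.024])]
```

Emit:
send_rows --plan '[[[1,0.003,-0.035,0,0],[1,0,0,0,0],[1,0,0,0,0]]]'

```text
t: 17.85
tool_pos: [0.5205, -0.004, 0.1266]
orientation: [-2.107, -2.33, -0.0]
force: [0.0, 0.1, -2.8]
opening: 0.0177
gripper_force: 15.0
```

```bash
python3 chk.py f2
```

```text
f2 t 17.9 tilt nan prof [0, 0, 0, 0, 39, 42, 0, 0, 0, 39, 41] Fz -2.14 tcp [ 0.5205 -0.0042  0.1266] y' -0.0811
  blobs [(56, [315.0, 211.0], -0.158), (54, [316.0, 220.0], -0.159), (18, [302.0, 232.0], -0.123)]
  scene [(21, [285.0, 194.0], [-0.018, -0.097, 0.07]), (39, [298.0, 200.0], [0.014, -0.114, 0.041]), (13, [294.0, 206.0], [-0.014, -0.122, 0.04])]
```

All eight tablets are out: 4, 2 and 2. I lift the shaker and carry it to clear table on the −y side.

Emit:
send_rows --plan '[[[1,0,0,0.03,0],[1,0,0,0.09,0],[1,0,0,0.17,0],[1,0,-0.02,0.25,0],[1,0,-0.06,0.3,0],[1,0,-0.12,0.3,0],[1,0,-0.2,0.3,0],[1,0,-0.3,0.3,0],[1,0,-0.4,0.3,0],[1,0,-0.5,0.3,0],[1,0,-0.6,0.3,0],[1,0,-0.7,0.3,0],[1,0,-0.8,0.3,0],[1,0,-0.88,0.3,0],[1,0,-0.94,0.3,0],[1,0,-0.98,0.3,0],[1,0,-1,0.3,0],[1,0,-1,0.3,0]]]' --force 30

```text
t: 19.45
tool_pos: [0.5203, -0.2051, 0.1864]
orientation: [-2.108, -2.329, 0.0]
force: [-0.9, 0.2, -1.0]
opening: 0.0178
gripper_force: 30.0
```

Emit:
send_rows --plan '[[[1,0,-0.03,-0.03,0],[1,0,-0.08,-0.09,0],[1,0,-0.14,-0.17,0],[1,0,-0.2,-0.25,0],[1,0,-0.25,-0.32,0],[1,0,-0.28,-0.37,0],[1,0,-0.3,-0.4,0],[1,0,-0.3,-0.4,0],[1,0,-0.3,-0.4,0]]]'

```text
t: 20.2
tool_pos: [0.5205, -0.2643, 0.1064]
orientation: [-2.107, -2.33, -0.0]
force: [0.6, 0.5, -2.6]
opening: 0.0177
gripper_force: 30.0
```

```bash
python3 - <<'E'
from h import *
s=telemetry.read_state(); print(s['tool_pos'],s['force'])
p,d,K,T,c=cam('top'); P=grid(d,K,T); x,y=loc(P); z=P[...,2]
w=(p.min(2)>130)&(abs(x)<.06)&(y>-.18)&(y<-.02)&(z<.022)&(z>.012)
n,l,st,ce=cv2.connectedComponentsWithStats(w.astype(np.uint8))
print([(int(st[i,4]),[round(float(np.median(a[l==i])),3) for a in(x,y,z)]) for i in range(1,n) if st[i,4]>12])
q,d2,K2,T2,c=cam('scene')
b=p[150:310,200:440]; cv2.imwrite('pics/v4.png',np.vstack([cv2.resize(b,(510,340),interpolation=cv2.INTER_CUBIC),cv2.resize(q[150:290,220:470],(510,260),interpolation=cv2.INTER_CUBIC)]))
P=grid(d2,K2,T2); tp=s['tool_pos']
for r in np.arange(-.06,.1,.01):
    k=(abs(P[...,0]-tp[0])<.03)&(abs(tp[1]-P[...,1]-r)<.005)&(P[...,2]<tp[2]-.02)&(P[...,2]>.003)
    if k.sum()>3: print(round(r*1e3),np.round(np.percentile(P[...,2][k],[3,97])*1e3).tolist(),end=' ')
E
```

```text
[ 0.52048796 -0.26425218  0.10643757] [ 0.62599054  0.53755514 -2.58408512]
[(22, [0.031, -0.071, 0.019]), (60, [0.009, -0.112, 0.018]), (50, [0.008, -0.157, 0.019]), (49, [0.008, -0.033, 0.018]), (23, [-0.006, -0.071, 0.02]), (56, [-0.014, -0.113, 0.018]), (46, [-0.014, -0.158, 0.018]), (48, [-0.014, -0.033, 0.018])]
-60 [3.0, 4.0] -50 [3.0, 83.0] -40 [3.0, 86.0] -30 [27.0, 86.0] -20 [52.0, 86.0] -10 [25.0, 76.0] 0 [38.0, 69.0] 10 [26.0, 60.0] 20 [22.0, 64.0] 30 [18.0, 84.0] 40 [7.0, 84.0] 50 [3.0, 86.0] 60 [3.0, 5.0] 70 [3.0, 4.0] 80 [3.0, 3.0] 90 [3.0, 4.0]
```

View pics/v4.png

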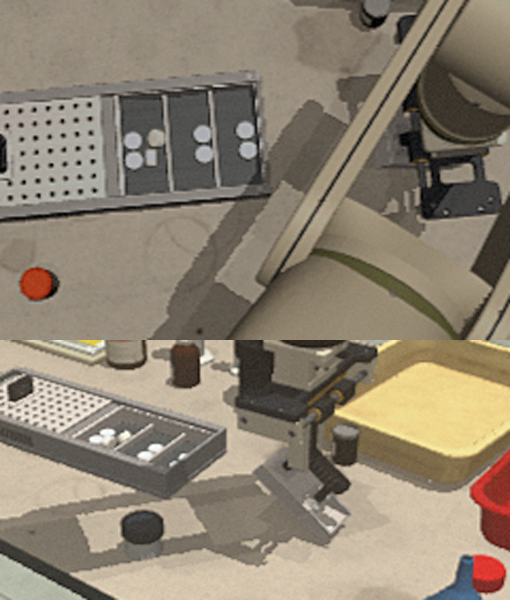

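All eight tablets are in the bays: four in bay 1 (one on its edge), two in bay 2 and two in bay 3. I set the shaker down so that it pivots back to level on the table.

Emit:
send_rows --plan '[[[1,0,0,-0.02,0],[1,0,0,-0.05,0],[1,-0.004,0.035,-0.067,0],[1,-0.0075,0.075,-0.082,0],[1,-0.011,0.11,-0.097,0],[1,-0.0145,0.145,-0.112,0],[1,-0.018,0.18,-0.133,0],[1,-0.021,0.21,-0.154,0],[1,-0.024,0.24,-0.18,0],[1,-0.024,0.24,-0.18,0]]]' --force 6

```text
t: 21.13
tool_pos: [0.5149, -0.2146, 0.0691]
orientation: [-2.104, -2.33, 0.0]
force: [0.6, 0.3, -1.9]
opening: 0.018
gripper_force: 6.0
```

```bash
cat > prof.py <<'E'
from h import *
s=telemetry.read_state(); tp=s['tool_pos']; print(tp,s['force'],s['opening'])
for n in('scene','top'):
    p,d,K,T,c=cam(n); P=grid(d,K,T)
    cv2.imwrite(f'pics/p_{n}_{s["t"]:.1f}.png',p)
    for r in np.arange(-.06,.13,.01):
        k=(abs(P[...,0]-tp[0]-.1*r)<.03)&(abs(tp[1]-P[...,1]-r)<.005)&(P[...,2]<tp[2]-.02)&(P[...,2]>.006)
        if k.sum()>3: print(round(r*1e3),k.sum(),np.round(np.percentile(P[...,2][k],[3,50,97])*1e3).tolist(),end=' ')
    print()
E
python3 prof.py
```

```text
[ 0.51494931 -0.21463359  0.06912248] [ 0.5853477   0.27400853 -1.86241091] 0.01803890650499823
-30 14 [19.0, 38.0, 40.0] -20 62 [18.0, 37.0, 40.0] -10 66 [16.0, 36.0, 43.0] 0 95 [15.0, 35.0, 44.0] 10 93 [13.0, 33.0, 37.0] 20 91 [12.0, 31.0, 34.0] 30 68 [9.0, 29.0, 32.0] 40 107 [8.0, 27.0, 44.0] 50 142 [7.0, 23.0, 46.0] 60 83 [7.0, 12.0, 26.0] 70 76 [8.0, 13.0, 24.0] 80 57 [9.0, 14.0, 22.0] 
-30 62 [17.0, 28.0, 40.0] -20 48 [20.0, 37.0, 41.0] 60 5 [10.0, 22.0, 26.0] 70 15 [7.0, 9.0, 27.0] 80 46 [8.0, 12.0, 20.0]
```

Emit:
send_rows --plan '[[[1,-0.001,0.015,-0.012,0],[1,-0.003,0.03,-0.025,0],[1,-0.005,0.045,-0.038,0],[1,-0.006,0.06,-0.05,0],[1,-0.006,0.06,-0.05,0]]]' --force 5

```text
t: 21.65
tool_pos: [0.5142, -0.2038, 0.06]
orientation: [-2.106, -2.33, 0.0]
force: [0.4, 0.2, -0.2]
opening: 0.0182
gripper_force: 5.0
```

```bash
python3 prof.py
```

```text
[ 0.51424485 -0.20375375  0.06000118] [ 0.35862531  0.18769775 -0.22767102] 0.01823713775012009
-20 36 [7.0, 26.0, 29.0] -10 59 [7.0, 26.0, 29.0] 0 83 [9.0, 27.0, 37.0] 10 82 [9.0, 26.0, 29.0] 20 82 [9.0, 25.0, 29.0] 30 76 [9.0, 25.0, 29.0] 40 62 [7.0, 26.0, 34.0] 50 128 [7.0, 24.0, 38.0] 60 102 [7.0, 18.0, 30.0] 70 79 [7.0, 13.0, 27.0] 80 74 [8.0, 16.0, 26.0] 90 53 [8.0, 18.0, 24.0] 
-20 14 [8.0, 23.0, 27.0] 60 8 [14.0, 26.0, 28.0] 70 22 [8.0, 10.0, 27.0] 80 61 [7.0, 12.0, 24.0] 90 28 [11.0, 14.0, 18.0]
```

Emit:
send_rows --plan '[[[-1,0,0,0,0],[-1,0,0,0,0],[-1,0,0,0,0],[-1,0,0,0,0],[-1,0,0,0,0],[-1,0,0,0.1,0],[-1,0,0,0.25,0],[-1,0,0,0.4,0],[-1,0,0,0.55,0],[-1,0,0,0.6,0],[-1,0,0,0.6,0]]]'

```text
t: 22.67
tool_pos: [0.5166, -0.2055, 0.1846]
orientation: [2.102, 2.325, 0.003]
force: [0.7, -0.2, -0.2]
opening: 0.0868
gripper_force: 0.0
```

Emit:
send_rows --plan '[[[-0.29,0,0.1,0,0],[-0.29,0,0.25,0,0],[-0.29,0,0.4,0,0],[-0.29,0,0.55,0,0],[-0.29,0,0.7,0,0],[-0.29,0,0.85,0,0],[-0.29,0,1,0,0]]]'

```text
t: 23.25
tool_pos: [0.5132, -0.0029, 0.1782]
orientation: [-2.105, -2.328, 0.003]
force: [0.2, -0.1, 0.7]
opening: 0.0604
gripper_force: 0.0
```

Emit:
send_rows --plan '[[[-0.29,-0.02,0.15,0,0],[-0.29,-0.03,0.3,0,0],[-0.29,-0.04,0.45,0,0],[-0.29,-0.05,0.6,0,0],[-0.29,-0.056,0.75,0,0],[-0.29,-0.056,0.88,0,0],[-0.29,-0.056,0.935,-0.1,0],[-0.29,-0.056,0.935,-0.2,0],[-0.29,-0.056,0.935,-0.25,0],[-0.29,-0.056,0.935,-0.25,0]]]'

```text
t: 24.08
tool_pos: [0.5002, 0.1818, 0.1257]
orientation: [-2.103, -2.328, 0.011]
force: [-0.9, -0.3, 0.4]
opening: 0.0598
gripper_force: 0.0
```

```bash
python3 - <<'E'
from h import *
s=telemetry.read_state(); tp=s['tool_pos']; print(tp,s['opening'],loc(tp))
for n in('wrist','top','scene'):
    p,d,K,T,c=cam(n); P=grid(d,K,T); x,y=loc(P); z=P[...,2]
    cv2.imwrite(f'pics/g_{n}.png',p)
    m=(abs(x)<.04)&(abs(y-.107)<.02)&(z>.055)&(z<.072)
    if m.sum()>5: r=cv2.minAreaRect(np.c_[x[m],y[m]].astype(np.float32)); print(n,'tab local',r,m.sum(),np.percentile(z[m],95))
    m=(abs(x)<.05)&(y>-.17)&(y<-.028)&(z<.06)&(z>0)
    print(n,'tray max z',np.percentile(z[m],99.5) if m.any() else None)
    if n=='top':
        k=m&(z>.024); print('tall',k.sum(), np.round(np.c_[x[k],y[k],z[k]][:8],3).tolist())
    C=np.array([.518,-.245]); m=(np.hypot(P[...,0]-C[0],P[...,1]-C[1])<.09)&(z>.013)&(z<.09)
    if n!='wrist': r=cv2.minAreaRect(P[m][:,:2].astype(np.float32)); print('shaker',r,np.percentile(z[m],98))
E
```

```text
[0.50019094 0.18181406 0.12570511] 0.05975192113142355 (np.float64(-0.0022958886572936967), np.float64(0.10596603200873744))
wrist tab local ((0.0039327554404735565, 0.10877858847379684), (0.013983413577079773, 0.0395052507519722), 89.3687744140625) 924 0.06709080135953062
wrist tray max z 0.020103756407258307
top tab local ((0.0018969569355249405, 0.10408781468868256), (0.03837142139673233, 0.011667578481137753), 5.438602924346924) 80 0.06785721951114873
top tray max z 0.02755262528039173
tall 56 [[0.015, -0.058, 0.026], [0.015, -0.06, 0.026], [0.015, -0.062, 0.024], [0.015, -0.065, 0.026], [0.014, -0.055, 0.024], [0.013, -0.06, 0.025], [0.012, -0.063, 0.028], [0.011, -0.058, 0.027]]
shaker ((0.5154833793640137, -0.2395416796207428), (0.05192200466990471, 0.11444015800952911), 5.803680896759033) 0.07516901456277489
scene tab local ((0.0013757236301898956, 0.10583005845546722), (0.018605494871735573, 0.04243599250912666), 89.52975463867188) 83 0.06956856085334719
scene tray max z 0.031113078760574637
shaker ((0.5155586004257202, -0.23784975707530975), (0.05694243311882019, 0.11534668505191803), 7.266373157501221) 0.07540652665472244
```

Emit:
send_rows --plan '[[[-0.29,0.01,0.002,-0.1,0],[-0.29,0.01,0.002,-0.2,0],[-0.29,0.01,0.002,-0.28,0],[-0.29,0.01,0.002,-0.32,0],[-0.29,0.01,0.002,-0.32,0],[1,0.01,0.002,-0.32,0],[1,0.01,0.002,-0.32,0],[1,0.01,0.002,-0.32,0],[1,0.01,0.002,-0.32,0],[1,0.01,0.002,-0.32,0],[1,0.01,0.002,-0.32,0],[1,0.01,0.002,-0.32,0]]]' --force 15

```text
t: 25.23
tool_pos: [0.5062, 0.1832, 0.0681]
orientation: [2.106, 2.33, 0.003]
force: [-1.7, -1.0, 6.0]
opening: 0.0399
gripper_force: 15.0
```

Emit:
send_rows --plan '[[[1,0.002,-0.02,0.005,0],[1,0.006,-0.06,0.005,0],[1,0.011,-0.11,0.005,0],[1,0.017,-0.17,0.005,0],[1,0.023,-0.23,0.005,0],[1,0.029,-0.29,0.005,0],[1,0.035,-0.35,0.005,0],[1,0.04,-0.4,0.005,0],[1,0.04,-0.4,0.005,0]]]'

```text
t: 25.98
tool_pos: [0.5144, 0.1002, 0.0682]
orientation: [2.107, 2.327, 0.001]
force: [5.0, -1.0, -1.6]
opening: 0.0397
gripper_force: 15.0
```

```bash
cat > cov.py <<'E'
from h import *
s=telemetry.read_state(); tp=s['tool_pos']; print(tp,s['force'],s['opening'],loc(tp))
p,d,K,T,c=cam('wrist'); P=grid(d,K,T); x,y=loc(P); z=P[...,2]; cv2.imwrite(f'pics/cov_{s["t"]:.1f}.png',p)
p,d,K,T,c=cam('scene'); P=grid(d,K,T); x,y=loc(P); z=P[...,2]
m=(abs(x)<.045)&(y>-.1)&(y<.13)&(z>.055)&(z<.07)
if m.any(): print('tab y',np.round(np.percentile(y[m],[2,50,98]),3))
E
python3 cov.py
```

```text
[0.5143586  0.1002044  0.06816761] [ 4.98277036 -0.99705167 -1.63830939] 0.03965871149272293 (np.float64(0.0036962673180771584), np.float64(0.02335275260757259))
tab y [0.015 0.02  0.032]
```

Emit:
send_rows --plan '[[[1,0.006,-0.02,0,0],[1,0.011,-0.06,0,0],[1,0.017,-0.12,0,0],[1,0.023,-0.18,0,0],[1,0.029,-0.24,0,0],[1,0.035,-0.3,0,0],[1,0.041,-0.36,0,0],[1,0.047,-0.41,0,0],[1,0.05,-0.45,0,0],[1,0.052,-0.47,0,0],[1,0.053,-0.48,0,0],[1,0.053,-0.48,0,0]]]'

```text
t: 27.08
tool_pos: [0.5233, 0.0091, 0.0679]
orientation: [-2.104, -2.327, -0.005]
force: [-2.7, 15.0, 7.8]
opening: 0.0398
gripper_force: 15.0
```

```bash
python3 cov.py
```

```text
[0.52325345 0.00914517 0.067909  ] [-2.67468133 15.01370263  7.82976326] 0.03979336202548852 (np.float64(0.003503152263277636), np.float64(-0.06813967622872871))
tab y [-0.077 -0.071 -0.06 ]
```

Emit:
send_rows --plan '[[[-0.29,0,0,0,0],[-0.29,0,0,0,0],[-0.29,0,0,0,0],[-0.29,0,0,0,0],[-0.29,0,0,0.1,0],[-0.29,0,0,0.25,0],[-0.29,0,0,0.4,0],[-0.29,0,0,0.55,0],[-0.29,0,0,0.7,0],[-0.29,-0.3,0.4,0.7,0],[-0.29,-0.4,1,0.7,0],[-0.29,-0.4,1,0.7,0],[-0.29,-0.4,1,0.7,0],[-0.29,-0.4,1,0.7,0],[-0.29,-0.4,1,0.7,0]]]'

```text
t: 28.43
tool_pos: [0.4417, 0.2113, 0.2076]
orientation: [-2.102, -2.333, -0.001]
force: [-0.5, 0.5, 0.8]
opening: 0.0598
gripper_force: 0.0
```

Emit:
send_rows --plan '[[[-0.29,-0.2,1,0,0],[-0.29,-0.2,1,0,0],[-0.29,-0.2,1,0,0],[-0.29,-0.2,1,0,0],[-0.29,-0.2,1,0,0],[-0.29,-0.2,1,0,0]]]'

```text
t: 28.93
tool_pos: [0.402, 0.4117, 0.2069]
orientation: [-2.101, -2.333, -0.0]
force: [0.3, 0.8, 0.3]
opening: 0.0598
gripper_force: 0.0
```

```bash
python3 - <<'E'
from h import *
p,d,K,T,c=cam('top'); P=grid(d,K,T); x,y=loc(P); z=P[...,2]
m=(abs(x)<.04)&(z>.055)&(z<.072)&(y>-.17)&(y<.17); print('tab',np.round(np.percentile(y[m],[5,50,95]),4),m.sum(),telemetry.read_state()['tool_pos'])
def box(u0,u1,v0,v1): m=np.zeros(z.shape,bool); m[v0:v1,u0:u1]=1; return m
for n,b in dict(loupe=(330,365,265,300),canc=(200,235,268,300),cana=(365,390,140,166),bot=(235,262,112,146)).items():
    k=box(*b)&(z>(.035 if n!='loupe' else .02))&(z<.1); r=cv2.minAreaRect(P[k][:,:2].astype(np.float32)); print(n,np.round(r[0],4),np.round(r[1],3))
q=cam('scene')[0]; cv2.imwrite('pics/v5.png',np.vstack([cv2.resize(p[100:310,150:450],(500,350)),cv2.resize(q[110:300,150:450],(500,250))]))
E
```

```text
tab [-0.0728 -0.0665 -0.0597] 116 [0.4028965  0.40912175 0.20685279]
loupe [ 0.3722 -0.1533] [0.044 0.046]
canc [0.3679 0.1376] [0.031 0.032]
cana [ 0.6759 -0.221 ] [0.056 0.038]
bot [0.7249 0.0801] [0.041 0.042]
```

View pics/v5.png

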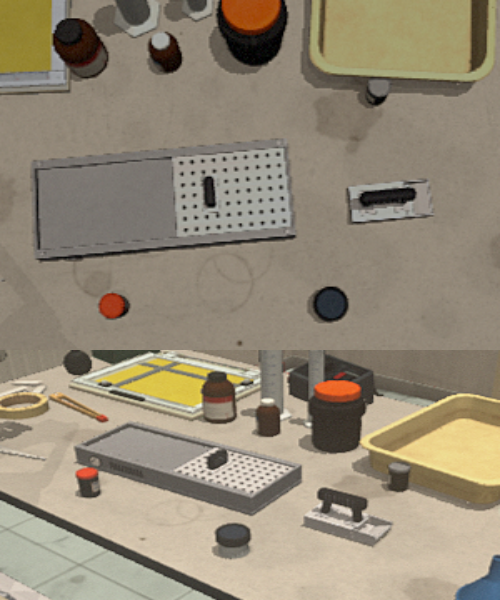

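```bash
python3 - <<'E'
from h import *
def f(p,d,K,T):
    P=grid(d,K,T); x,y=loc(P); z=P[...,2]; m=(abs(x)<.04)&(z>.062)&(z<.072)&(y>-.17)&(y<.17)
    print(np.round([np.median(y[m]),*np.percentile(y[m],[5,95])],4),m.sum())
for n in('top','scene'):
    a=np.load(n+'0.npz'); f(a['p'],a['d'],a['K'],a['T']); f(*cam(n)[:4])
E
```

```text
[0.1065 0.1014 0.1129] 96
[-0.0663 -0.0723 -0.0605] 98
[0.1045 0.1007 0.1128] 55
[-0.0682 -0.0732 -0.0616] 59
```

The cover's travel measures about 174 mm, 2 mm under the full stroke but within camera error. I'll check with a push from behind the tab using closed fingers.

Emit:
send_rows --plan '[[[1,0.28,-0.9,0,0],[1,0.28,-0.9,0,0],[1,0.28,-0.9,0,0],[1,0.28,-0.9,0,0],[1,0.28,-0.9,0,0],[1,0.28,-0.9,0,0]]]'

```text
t: 29.63
tool_pos: [0.4614, 0.2212, 0.2079]
orientation: [2.113, 2.322, -0.001]
force: [0.7, -0.1, -0.0]
opening: 0.0247
gripper_force: 0.0
```

Emit:
send_rows --plan '[[[1,0.295,-0.895,0,0],[1,0.295,-0.895,0,0],[1,0.295,-0.895,0,0],[1,0.295,-0.895,0,0],[1,0.295,-0.895,0,0],[1,0.295,-0.895,-0.2,0],[1,0.295,-0.895,-0.4,0],[1,0.295,-0.895,-0.55,0],[1,0.295,-0.895,-0.65,0],[1,0.295,-0.895,-0.695,0],[1,0.295,-0.895,-0.695,0],[1,0.295,-0.895,-0.695,0]]]'

```text
t: 30.63
tool_pos: [0.5192, 0.0476, 0.0694]
orientation: [2.108, 2.329, 0.0]
force: [-0.6, 0.9, -0.4]
opening: 0.0006
gripper_force: 0.0
```

Emit:
send_rows --plan '[[[1,0.002,-0.02,0,0],[1,0.004,-0.04,0,0],[1,0.006,-0.06,0,0],[1,0.008,-0.08,0,0],[1,0.009,-0.09,0,0],[1,0.01,-0.1,0,0],[1,0.01,-0.1,0,0]]]'

```text
t: 31.22
tool_pos: [0.521, 0.0275, 0.0688]
orientation: [2.107, 2.33, 0.0]
force: [0.2, 0.0, -1.0]
opening: 0.0005
gripper_force: 0.0
```

Emit:
send_rows --plan '[[[1,0.001,-0.008,0,0],[1,0.0015,-0.015,0,0],[1,0.002,-0.02,0,0],[1,0.002,-0.02,0,0]]]'

```text
t: 31.55
tool_pos: [0.521, 0.027, 0.0687]
orientation: [-2.104, -2.328, -0.005]
force: [-2.2, 15.6, 3.2]
opening: 0.0004
gripper_force: 7.3
```

Emit:
send_rows --plan '[[[1,0,-0.005,0,0],[1,0,-0.01,0,0],[1,0,-0.01,0,0]]]'

```text
t: 31.8
tool_pos: [0.5211, 0.0268, 0.0688]
orientation: [-2.102, -2.327, -0.009]
force: [-2.1, 22.6, 4.1]
opening: 0.0003
gripper_force: 11.7
```

At 22 N it does not move, so the cover is on its stop. I back off and hand in.

Emit:
send_rows --plan '[[[1,-0.005,0.06,0,0],[1,-0.01,0.12,0,0],[1,-0.01,0.15,0.1,0],[1,-0.01,0.15,0.3,0],[1,-0.01,0.15,0.5,0],[1,-0.01,0.15,0.6,0],[1,-0.01,0.15,0.6,0],[1,-0.01,0.15,0.6,0]]]'

```text
t: 32.47
tool_pos: [0.5205, 0.0523, 0.1904]
orientation: [2.105, 2.328, 0.003]
force: [0.4, -0.6, -0.3]
opening: 0.0004
gripper_force: 0.0
```

```bash
python3 -c "
from h import *
print(telemetry.read_state()['tool_pos'],order.close_job())"
```

```text
the job is handed in; nothing more can be done
[0.52048161 0.05226857 0.19040452] None
```

I handed the job in at about 32 s: all eight tablets are in the tray (4 in bay 1, 2 in bay 2, 2 in bay 3), the shaker stands level on the table clear of the dryer, the cover is fully shut against its stop, and the loupe, canisters and bottle have not moved.

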